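# Slide the stationery box past the spring catch on the labelling slide

## Robot

A 6-joint arm with a two-finger parallel gripper is mounted at the origin on the work surface. World frame = base frame: x ahead of the robot, y to its left, z up, the work surface at z = 0. Lengths are in m, angles in rad, forces in N, time in s.
With the tool pointing down it reaches from about 0.4 to 0.925 m from the base axis. Payload 12.5 kg.
Tool frame: the origin (TCP) lies on the centre line of the jaws, within the pads' length; the fingertips stand 25 mm ahead of it and the grasp point (between the pads) lies 6 mm ahead of it; y points along the fingers, z is the direction in which the jaws open and shut, and the axes are right-handed (so a half turn about y gives the same grasp; the last joint's range is limited). The gripper opens to 95 mm and grips with 3 to 60 N. Pads are 20 mm wide; open, the fingers measure 119 mm over their backs; the gripper's body (75 mm by 180 mm) begins 59 mm behind the grasp point.
Start: joints at [1.207, 0.491, 1.559, -0, 1.092, -0.106], TCP at [0.159, 0.604, 0.24] pointing down, gripper open.
Joint ranges: [-3.1, 3.1], [-0.84, 2.19], [0.05, 2.79], [-1.13, 4.28], [0.06, 2.93], [-2.69, 2.69]. Speed limits (rad/s): [2.22, 2.22, 2.79, 3.14, 3.14, 3.14].

## Interface

Orientations are given as a rotation vector (axis times angle).
In Python, from station import r gives the robot as it stands. Calls block until the motion is done:
- r.move_to(position, orientation): joint-space move of the TCP to a pose.
- r.line_to(position, ori=None, v=0.15): straight line of the TCP; ori=None keeps the orientation; v is the mean speed in m/s.
- r.movej(angles): joint-space move.
- r.ungrasp() and r.grab(squeeze=None): open the fingers fully, or close them until they stop; squeeze is the grip in N (None keeps the last).
- r.pause(seconds).
- r.ik(position, orientation): joint angles nearest the present ones, or None.
- r.get_image(name): name is "scene" or "side" or "wrist"; returns the picture (480x640x3 uint8, red, green, blue); there is no depth.
- r.camera_info(name): a dict with "intrinsics" (3x3 intrinsics, pixels), "pose" (4x4, takes a point from camera to world coordinates); the wrist camera has in their place "T_tool_cam" (4x4, takes a point from camera to tool coordinates, whose origin is the TCP and whose axes are the tool frame's). Camera axes: x right, y down, z forward; pixel columns grow to the right and rows downward; lengths in m; the calibration is good to about 2 mm. A picture is of the moment at which its call begins: read the wrist's pose just before it. camera_info takes no time and is no camera call.
A pose or a line that the arm cannot do raises r.MotionError and nothing moves.
- r.job_done(): hands the job in, once; it reports no verdict.
Readings, each from a call of its own:
- r.current_time_s(): time.
- r.current_joint_pos(): joint angles.
- r.current_joint_velocities(): joint speeds.
- r.current_joint_efforts(): joint torques, N m.
- r.current_eef_pos(): TCP position.
- r.current_eef_rot(): TCP orientation.
- r.current_ft_force(): force on the tool from outside, world axes, zero at the start.
- r.current_wrist_torque(): the same for the moment, N m.
- r.current_width(): finger opening in m.
Only numpy, scipy, OpenCV 4.12 (cv2) and the standard library are available. Lean on these libraries where they do the work, as an engineer would, in place of code of your own. Each camera call takes 0.05 s, during which the arm holds its last target.

## Task

With the fingertips, behind the flat white box on the labelling slide, press the long steel bar of the spring catch down and, holding it down, push the box along the slide over the catch. Keep pushing the box until it stands against the end stop and the catch has sprung up again behind it, then take the hand away. Only press and push: do not pick up or lift the box, and leave the other things on the desk where they are.

Things in the scene. Friction and masses are not known exactly. Their poses are not given: they have to be found in the camera images.
- dock: Fixed labelling slide. Grey base plate 350 x 200 x 4 mm; two runners, tops 30 mm above the desk, 94 mm apart inside; two side guides, tops 44 mm high, 166 mm apart inside. Origin: on the desk, on the centre line, below the catch's blocking face. x: the way the box is pushed; z up. Along x: base plate -205 to 145 mm, runners and guides -140 to 135 mm, end stop's face 127 mm.
- box: Flat closed box with a white lid, loose, about 0.8 kg, on the runners: 110 mm along its x (the slide direction), 160 mm across, 34 mm high. Origin: centre of its underside, 30 mm above the desk. Its front starts 4 to 22 mm short of the catch's upstand; home, its origin is at 72 mm along the dock's x. Pushing it takes about 5 to 12 N.
- catch (a joint): How far the spring catch is pressed down (m): 0 up, 0.016 hard stop. Takes 1.5 N to start, 3 N fully down. One rigid steel piece that moves straight down: a long bar with an upstand at its front end. Pressed 10 mm or more, the upstand clears the box's underside; once the box is over it the box keeps it down, and it springs up by itself when the box is wholly past.
- press_plate (a point): Point on top of the catch's bar, on its centre line, in the exposed ribbed part behind the box; moves with the catch. The bar is 50 mm wide and runs along dock x from -200 to 12 mm, passing under the box; its flat top is 26 mm above the desk when up (4 mm below the box), 10 mm when fully down. This point is at dock x = -170 mm.
- catch_top (a point): Top of the catch's upstand at its blocking face, on the centre line (dock x = 0); moves with the catch. The upstand is 12 mm long (dock x 0 to 12 mm), 50 mm wide, top 40 mm above the desk when up and 24 mm when fully down.
- end_stop (a point): Point on the end stop's face that the box must touch, on the centre line, at the height of the runners. The stop is a plate 186 mm wide, top 56 mm above the desk.
- tape_roll: Roll of clear tape lying flat, 80 mm across, 24 mm high; origin under its centre. Leave alone.
- stamp: Wooden hand stamp, 36 mm across, 62 mm tall; origin under its centre. Leave alone.
- glue: White glue bottle, 40 mm across, 95 mm tall; origin under its centre. Leave alone.
- clip_cup: Small white cup, 60 mm across, 45 mm tall; origin under its centre. Leave alone.
- eraser: Eraser block 45 x 22 x 13 mm on the desk behind the slide's rear end; origin under its centre. Leave alone.
- stapler: Dark stapler, 130 x 36 mm, 38 mm high, beside the slide on the robot's side; origin under its centre. Leave alone.
- card_pack: Banded pack of cards 60 x 85 x 30 mm; origin under its centre. Leave alone.

How it is judged:
By the outcome, as a careful person would: the job done as asked, in the order asked, and still so for the second after the job is handed in, with the robot touching nothing.
It also fails if it takes over 42 s, if anything falls off the work surface, if the arm or the gripper's body presses on something with over 40 N, if the wrist force passes 120 N, or if a joint passes its speed limit or range.

## Working session

There is one attempt and no reset: what is moved stays moved. The work goes in short steps, each a Python script; the robot and the scene stay as the last script left them, time stands still between calls to the robot, and variables do not carry over. Pictures are saved under pics/ and viewed, and the job is handed in when it is done.

```bash
ls; mkdir -p pics
python3 - <<'E'
from station import r
import cv2
for n in("scene","side","wrist"):
    im=r.get_image(n); cv2.imwrite(f"pics/{n}0.png",im[:,:,::-1])
    print(n,r.camera_info(n))
print(r.current_eef_pos(),r.current_eef_rot(),r.current_width(),r.current_time_s())
E
```

```text
pics
scene {'intrinsics': array([[540.73394934,   0.        , 317.16401411],
       [  0.        , 540.73394934, 243.10403556],
       [  0.        ,   0.        ,   1.        ]]), 'pose': array([[-8.88181451e-01,  3.30457547e-01, -3.19267159e-01,
         9.27427701e-01],
       [ 4.59492366e-01,  6.37718666e-01, -6.18208435e-01,
         6.94230375e-01],
       [-6.89016390e-04, -6.95782087e-01, -7.18252610e-01,
         8.17877046e-01],
       [ 0.00000000e+00,  0.00000000e+00,  0.00000000e+00,
         1.00000000e+00]])}
side {'intrinsics': array([[506.37461545,   0.        , 323.55662362],
       [  0.        , 506.37461545, 238.56554812],
       [  0.        ,   0.        ,   1.        ]]), 'pose': array([[ 0.75271877, -0.51809797,  0.40618831,  0.22328947],
       [-0.65834015, -0.59082709,  0.46638139, -0.39069613],
       [-0.00164419, -0.6184641 , -0.78581134,  0.78782677],
       [ 0.        ,  0.        ,  0.        ,  1.        ]])}
wrist {'intrinsics': array([[346.45527309,   0.        , 319.36325338],
       [  0.        , 346.45527309, 242.15858204],
       [  0.        ,   0.        ,   1.        ]]), 'T_tool_cam': array([[-5.67391571e-04,  9.63344193e-01,  2.68267858e-01,
        -7.57887918e-02],
       [ 1.81742716e-03, -2.68266465e-01,  9.63343034e-01,
        -1.43884915e-01],
       [ 9.99998188e-01,  1.03415001e-03, -1.59859577e-03,
        -5.60255003e-04],
       [ 0.00000000e+00,  0.00000000e+00,  0.00000000e+00,
         1.00000000e+00]])}
[0.15926579 0.60421489 0.23922812] [-1.56205881  0.20254724 -0.20225554] 0.0949753926476295 0.15
```

View pics/scene0.png

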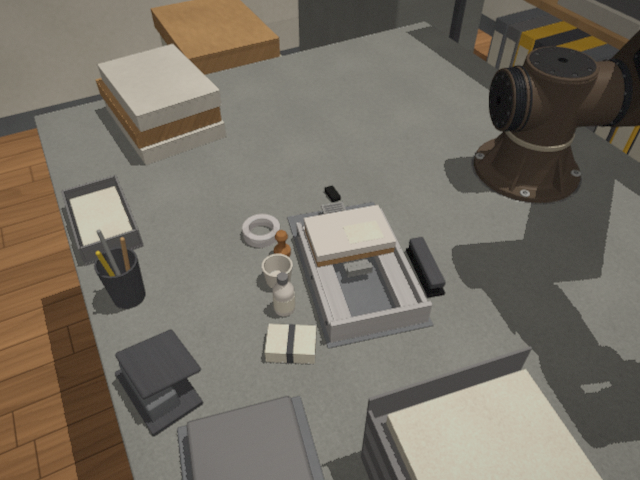

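View pics/side0.png

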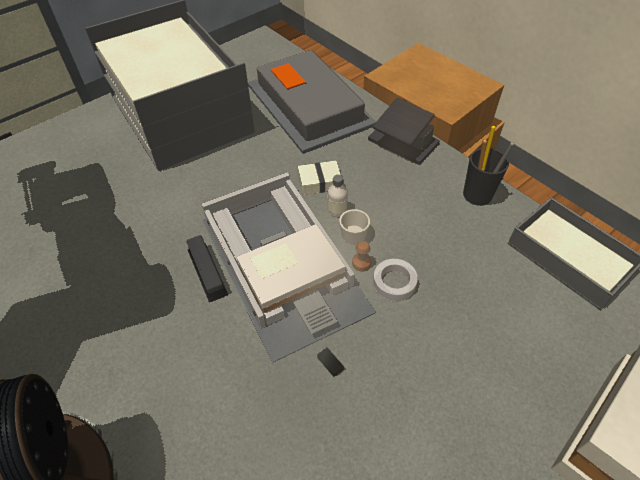

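View pics/wrist0.png

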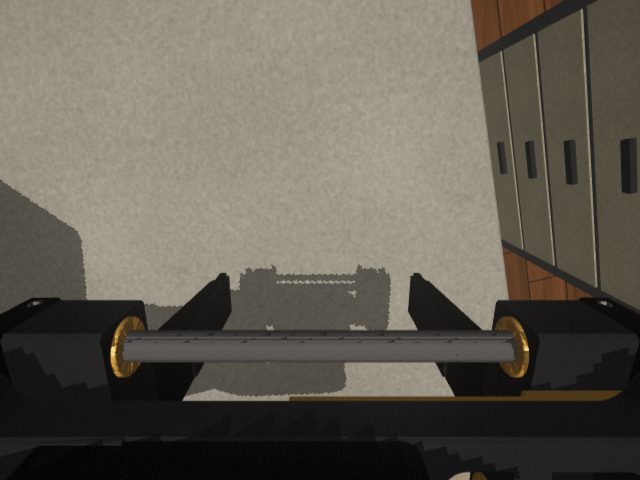

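The views show the slide with the box near its rear, the ribbed bar at about (320,318) in the side view and the end stop at the far end. Next I'll zoom in to measure corners.

Run:
```python
import cv2
a=cv2.imread("pics/side0.png")[165:385,180:400]; cv2.imwrite("pics/s1.png",cv2.resize(a,(792,594) if 0 else (594,594),interpolation=cv2.INTER_CUBIC))
a=cv2.imread("pics/scene0.png")[175:355,240:450]; cv2.imwrite("pics/c1.png",cv2.resize(a,None,fx=3.3,fy=3.3,interpolation=cv2.INTER_CUBIC))
```

```text
(no output)
```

View pics/s1.png

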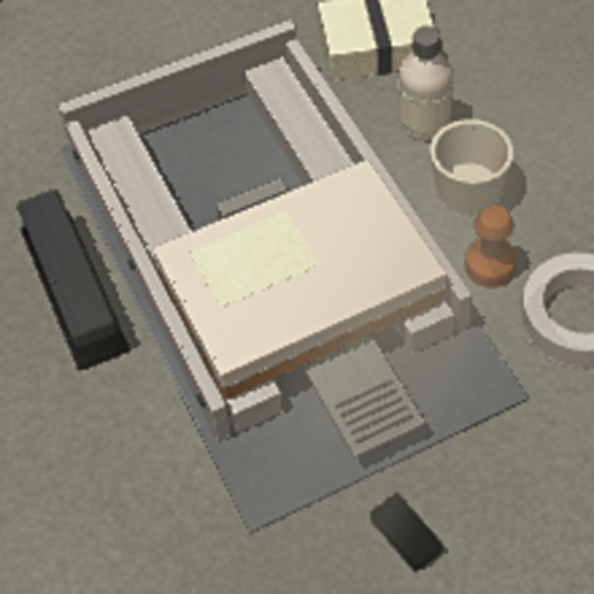

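View pics/c1.png

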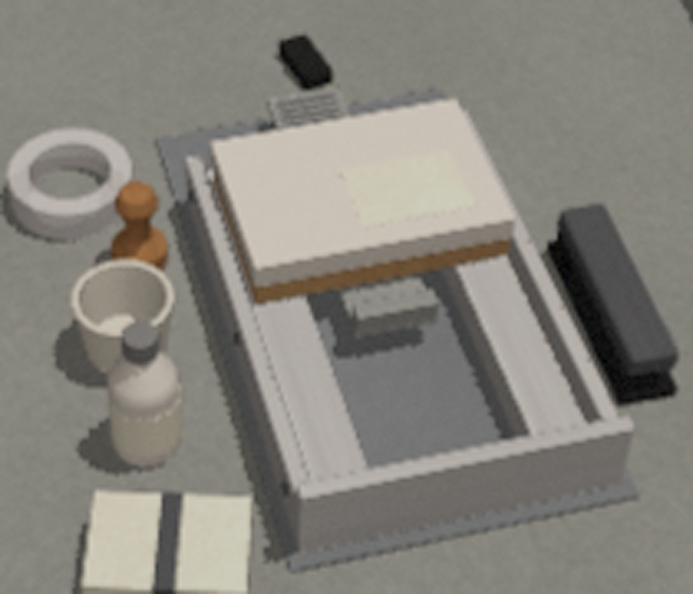

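```bash
cat > h.py <<'E'
import numpy as np
from station import r
def ray(cam,uv,z):
    c=r.camera_info(cam);K=c["intrinsics"];T=c["pose"]
    d=T[:3,:3]@np.linalg.solve(K,[uv[0],uv[1],1]);o=T[:3,3]
    return (o+d*(z-o[2])/d[2])[:2]
S=lambda u,v:(180+u/2.7-.3,165+v/2.7-.3)
C=lambda u,v:(240+u/3.3-.35,175+v/3.3-.35)
def fit(model,pts):
    m=np.array(model)/1000;p=np.array(pts);mc=m-m.mean(0);pc=p-p.mean(0)
    a=np.arctan2((mc[:,0]*pc[:,1]-mc[:,1]*pc[:,0]).sum(),(mc*pc).sum())
    R=np.array([[np.cos(a),-np.sin(a)],[np.sin(a),np.cos(a)]])
    t=p.mean(0)-R@m.mean(0);return a,R,t,1000*(m@R.T+t-p)
E
python3 - <<'E'
from h import *
np.set_printoptions(precision=4,suppress=True)
P={}
def q(n,cam,uv,z): P[n]=ray(cam,uv,z);print(n,P[n])
# base: dock +y is left when facing +x
q('bRr','side',S(527,398),.004);q('bRl','side',S(251,531),.004)
q('cFa','scene',C(293,562),.004);q('cFb','scene',C(637,488),.004);q('cRa','scene',C(157,140),.004)
q('barS1','side',S(360,452),.026);q('barS2','side',S(428,430),.026)
for n,uv in zip(['rl','rr','fr','fl'],[(222,376),(446,278),(370,163),(155,244)]): q('sbox_'+n,'side',S(*uv),.064)
for n,uv in zip(['rr','rl','fl','fr'],[(212,143),(458,101),(513,224),(258,270)]): q('cbox_'+n,'scene',C(*uv),.064)
# stuff
q('glue','scene',C(145,455),0);q('glueS','side',S(425,125),0);q('eraser','side',S(406,535),.0065);q('stamp','side',S(490,272),0)
q('stapler','side',S(75,290),.019)
q('cup','side',S(470,195),0)
for src in 'sc','s','c':
    mod=[];pts=[]
    L=[('bRr',(-205,-100)),('bRl',(-205,100))]*('s' in src)+[('cFa',(145,-100)),('cFb',(145,100)),('cRa',(-205,-100))]*('c' in src)
    a,R,t,res=fit([m for _,m in L],[P[n] for n,_ in L]); print(src,np.degrees(a),t);print(res)
    if src=='sc': a0,R0,t0=a,R,t
for p in 'sc':
    L=dict(rl=(-55,80),rr=(-55,-80),fr=(55,-80),fl=(55,80))
    a,R,t,res=fit(list(L.values()),[P[p+'box_'+k] for k in L]);print(p,'box',np.degrees(a),t,(R0.T@(t-t0))*1000);print(res)
for n in P: print(n,(R0.T@(P[n]-t0))*1000)
E
```

```text
bRr [ 0.5878 -0.1098]
bRl [ 0.3949 -0.0646]
cFa [0.6634 0.2261]
cFb [0.4707 0.2713]
cRa [ 0.5875 -0.1073]
barS1 [ 0.4729 -0.0767]
barS2 [ 0.5148 -0.0931]
sbox_rl [0.4304 0.0026]
sbox_rr [ 0.5829 -0.0341]
sbox_fr [0.6089 0.0713]
sbox_fl [0.4576 0.112 ]
cbox_rr [ 0.5836 -0.0302]
cbox_rl [0.4286 0.0066]
cbox_fl [0.4572 0.1136]
cbox_fr [0.6074 0.0773]
glue [0.7029 0.1221]
glueS [0.6994 0.113 ]
eraser [ 0.4639 -0.13  ]
stamp [ 0.6415 -0.0192]
stapler [0.4087 0.1472]
cup [0.6783 0.0405]
sc 77.22343420441257 [0.5357 0.111 ]
[[ 0.1521 -1.2662]
 [-2.0679 -2.262 ]
 [ 1.9363  4.1509]
 [-0.4575  3.1399]
 [ 0.4369 -3.7627]]
s 76.80048660864645 [0.5382 0.1124]
[[ 0.9441 -0.2214]
 [-0.9441  0.2214]]
c 77.2348273858638 [0.5351 0.1098]
[[ 1.2781  2.9929]
 [-1.1245  1.9431]
 [-0.1535 -4.936 ]]
s box 75.84274150223011 [0.52   0.0379] [-74.709   -0.7724]
[[-1.4778  1.611 ]
 [ 1.1565 -0.8892]
 [ 2.0654  0.4225]
 [-1.7441 -1.1443]]
c box 76.44392528680275 [0.5192 0.0418] [-71.0691   0.8253]
[[-0.101   0.5064]
 [ 0.476  -0.1944]
 [ 2.4626 -0.7202]
 [-2.8375  0.4082]]
bRr [-203.7988  -99.5716]
bRl [-202.3367   98.4836]
cFa [140.5236 -99.0296]
cFb [142.039   98.8595]
cRa [-201.4271  -98.7418]
barS1 [-196.9484   19.8098]
barS2 [-203.6719  -24.7222]
sbox_rl [-129.0098   78.7321]
sbox_rr [-131.0093  -78.0994]
sbox_fr [-22.5215 -80.1536]
sbox_fl [-16.2957  76.4312]
cbox_rr [-127.068   -77.9119]
cbox_rl [-125.4471   81.3556]
cbox_fl [-14.7564  77.2121]
cbox_fr [-17.0047 -77.3547]
glue [  47.8706 -160.5576]
glueS [  38.2015 -159.1295]
eraser [-250.8398   16.7992]
stamp [-103.5241 -131.9212]
stapler [  7.2396 131.8725]
cup [ -37.2114 -154.6731]
```

```bash
cat >> h.py <<'E'
import cv2
from scipy.spatial.transform import Rotation as Ro
A=np.radians(77.1);RD=np.array([[np.cos(A),-np.sin(A)],[np.sin(A),np.cos(A)]]);T0=np.array([.5357,.1115])
def W(x,y,tip): # dock mm -> world TCP
    return np.r_[T0+RD@(np.array([x,y])/1000),tip/1000+.025]
def ori(s):
    X=np.r_[RD[:,0],0]*s;Y=np.array([0,0,-1.]);return Ro.from_matrix(np.c_[X,Y,np.cross(X,Y)]).as_rotvec()
def D(p): return np.r_[RD.T@(np.array(p[:2])-T0)*1000,(p[2]-.025)*1000]
def F():
    f=np.array(r.current_ft_force());return np.r_[RD.T@f[:2],f[2]].round(2)
E
python3 - <<'E'
from h import *
for s in(1,-1):
    for x,t in((-162,120),(-162,12),(8,46),(-100,150)): 
        q=r.ik(W(x,0,t),ori(s)); print(s,x,t,None if q is None else np.round(q,2))
E
```

```text
1 -162 120 None
1 -162 12 None
1 8 46 None
1 -100 150 None
-1 -162 120 [-0.22  0.45  1.96  0.    0.73  0.  ]
-1 -162 12 [-0.22  0.63  2.03 -0.    0.47  0.  ]
-1 8 46 [ 0.1   0.62  1.9  -0.    0.63  0.32]
-1 -100 150 [-0.1   0.42  1.9   0.    0.82  0.12]
```

Run:
```python
from h import *
r.grab(10)
r.move_to(W(-162,0,120),ori(-1))
print(r.current_time_s(),D(r.current_eef_pos()),r.current_width(),F())
p=np.array(r.current_eef_pos());o=np.array(r.current_eef_rot());np.save("pose.npy",np.r_[p,o])
for n in("wrist","side"):cv2.imwrite(f"pics/{n}1.png",r.get_image(n)[:,:,::-1])
```

```text
4.275 [-1.61408816e+02 -1.23521600e-02  1.20077115e+02] 0.0004139292593171443 [ 0.17 -0.13  0.29]
```

View pics/wrist1.png

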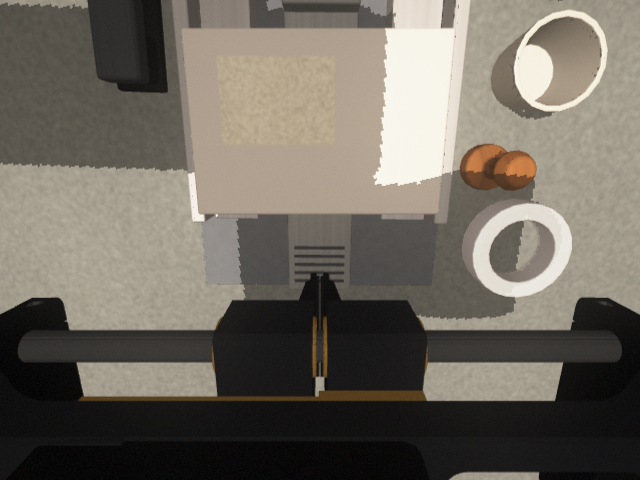

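View pics/side1.png

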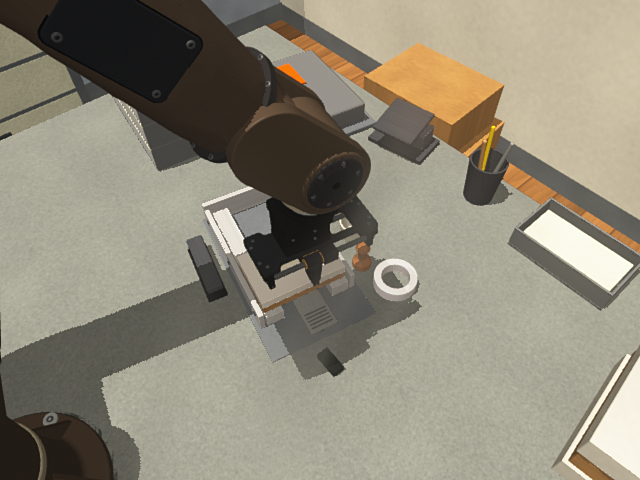

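The wrist view shows the bar (cols 289–350) centred on the fingers (col 320), with its rear end at row ~284 and the box rear edge at row 213. Next I'll convert those to dock coordinates.

Run:
```python
from h import *
c=r.camera_info("wrist");v=np.load("pose.npy");Tw=np.eye(4);Tw[:3,:3]=Ro.from_rotvec(v[3:]).as_matrix();Tw[:3,3]=v[:3]
T=Tw@c["T_tool_cam"]
def w(u,vv,z):
    d=T[:3,:3]@np.linalg.solve(c["intrinsics"],[u,vv,1]);o=T[:3,3];return D(np.r_[(o+d*(z-o[2])/d[2])]).round(1)[:2]
for n,a in dict(boxrl=(197,213,.064),boxrr=(452,213,.064),boxfl=(182,28,.064),boxfr=(455,28,.064),barL=(289,283,.026),barR=(351,283,.026),plL=(204,285,.004),plR=(436,285,.004),ribs1=(320,247,.026),tape=(517,248,.012)).items():print(n,w(*a))
```

```text
boxrl [-129.6   80.9]
boxrr [-129.4  -87.2]
boxfl [-21.7  79.3]
boxfr [-21.5 -77.5]
barL [-194.8   24.9]
barR [-194.7  -25.7]
plL [-205.9  102.3]
plR [-205.5 -103.1]
ribs1 [-164.1   -0.3]
tape [-168.9 -164.7]
```

Run:
```python
from h import *
r.line_to(W(-158,0,32),v=.12)
print(D(r.current_eef_pos()).round(1),F())
for t in (22,16,12.5):
    r.line_to(W(-158,0,t),v=.04); print(t,D(r.current_eef_pos()).round(2),F())
print(r.current_time_s())
cv2.imwrite("pics/side2.png",r.get_image("side")[150:390,160:480,::-1])
cv2.imwrite("pics/scene2.png",r.get_image("scene")[150:390,200:520,::-1])
```

```text
[-158.    -0.2   32.4] [-0.13 -0.23  0.2 ]
22 [-158.02   -0.23   22.03] [-0.11 -1.58  0.69]
16 [-1.5803e+02 -5.0000e-02  1.5820e+01] [-1.52  0.19  1.83]
12.5 [-158.02   -0.     12.38] [ 0.21 -0.94  2.58]
6.2083
```

View pics/side2.png

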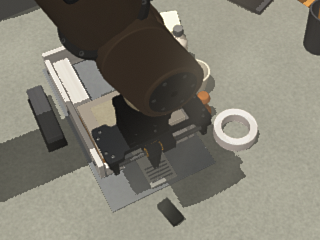

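The fingertip is on the bar and the box hasn't moved. The 2.6 N fits about 13.5 mm of press, so I'll push while holding it down.

Run:
```python
from h import *
for x in (-142,-130,-115,-100,-85,-72):
    r.line_to(W(x,0,12.2),v=.05); f=F(); print(x,D(r.current_eef_pos()).round(2),f)
    if abs(f[0])>30: print("STOP");break
print(r.current_time_s())
cv2.imwrite("pics/scene3.png",r.get_image("scene")[150:390,200:520,::-1])
p=np.array(r.current_eef_pos());o=np.array(r.current_eef_rot());np.save("pose.npy",np.r_[p,o])
cv2.imwrite("pics/wrist3.png",r.get_image("wrist")[:,:,::-1])
```

```text
-142 [-141.39    0.15   12.2 ] [ 1.61 -0.29  3.05]
-130 [-1.2983e+02  4.0000e-02  1.2190e+01] [2.43 0.41 2.57]
-115 [-1.1492e+02 -1.0000e-02  1.2210e+01] [ 1.4  -0.81  1.79]
-100 [-9.993e+01 -1.000e-02  1.221e+01] [ 2.27 -0.28  3.31]
-85 [-8.492e+01  1.000e-02  1.220e+01] [1.76 0.3  2.69]
-72 [-7.191e+01  1.000e-02  1.220e+01] [2.91 0.91 2.17]
8.925
```

View pics/wrist3.png

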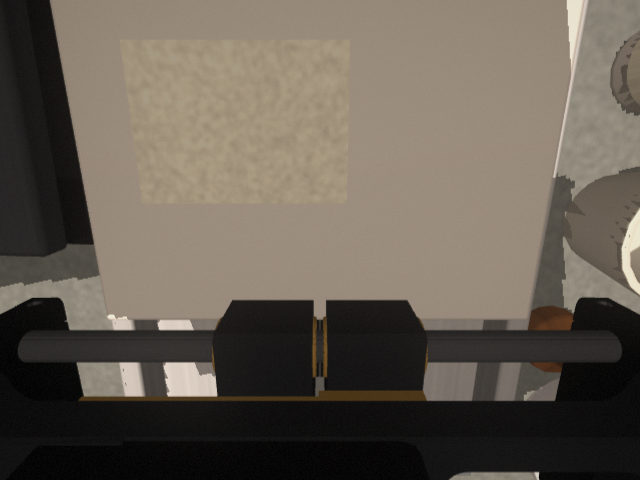

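View pics/scene3.png

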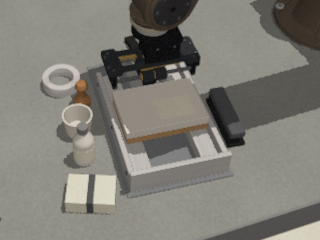

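The box slid straight, its rear edge is at row 319 in the wrist view, and the upstand is now covered. I'll ease back, raise the tips above the upstand's sprung height, and continue pushing.

Run:
```python
from h import *
r.line_to(W(-77,0,12.2),v=.05)
r.line_to(W(-77,0,47),v=.1); print(F())
for x in (-60,-40,-20,-5,0):
    r.line_to(W(x,0,47),v=.06); f=F(); print(x,D(r.current_eef_pos()).round(2),f)
    if abs(f[0])>25: print("STOP");break
else:
  for x in np.arange(1,14,1.):
    r.line_to(W(x,0,47),v=.04); f=F(); print(x,D(r.current_eef_pos()).round(2),f)
    if abs(f[0])>14: print("STOP");break
print(r.current_time_s())
cv2.imwrite("pics/scene4.png",cv2.resize(r.get_image("scene")[150:390,200:520,::-1],None,fx=2.4,fy=2.4))
```

```text
[-0.37 -0.09  0.23]
-60 [-59.7    0.18  46.6 ] [-0.54 -1.01 -0.24]
-40 [-3.982e+01 -3.000e-02  4.702e+01] [ 0.04 -0.73  0.35]
-20 [-1.991e+01 -2.000e-02  4.704e+01] [-0.47 -0.36 -1.52]
-5 [-4.930e+00 -1.000e-02  4.699e+01] [-0.8  -0.76  0.48]
0 [ 4.000e-02 -3.000e-02  4.699e+01] [-0.14 -0.5  -0.29]
1.0 [7.600e-01 1.000e-02 4.702e+01] [-3.8  -1.04 -0.05]
2.0 [ 1.75  0.05 46.98] [-5.11 -0.09  0.25]
3.0 [2.810e+00 3.000e-02 4.702e+01] [-5.45 -0.51  1.44]
4.0 [3.860e+00 3.000e-02 4.701e+01] [-5.03  0.22  0.71]
5.0 [4.880e+00 3.000e-02 4.701e+01] [-5.79 -0.38  1.07]
6.0 [ 5.43  0.33 47.01] [-9.35  1.53  3.56]
7.0 [ 5.77  0.76 46.99] [-15.11   2.34   5.47]
STOP
13.575
```

View pics/scene4.png

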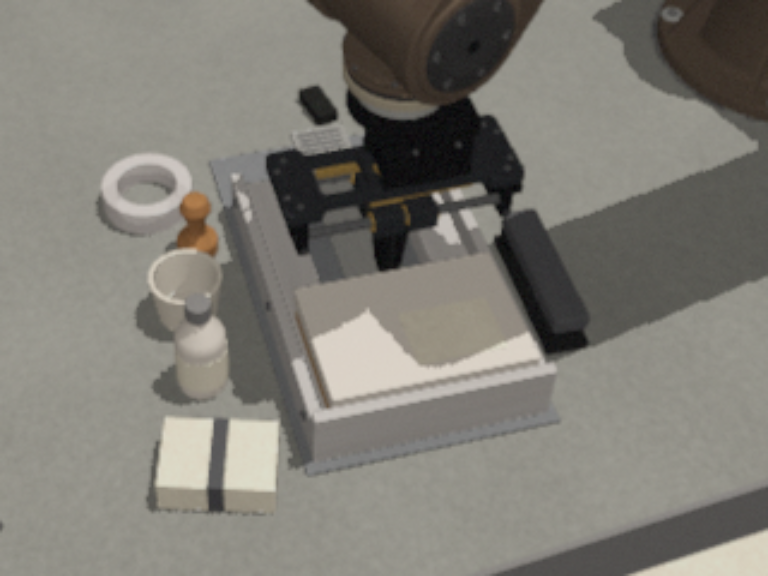

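Run:
```python
from h import *
for x in (8,9):
    r.line_to(W(x,0,47),v=.03); print(D(r.current_eef_pos()).round(2),F())
r.line_to(W(-5,0,47),v=.06)
r.line_to(W(-70,0,150),v=.15);print(F(),r.current_time_s())
p=np.array(r.current_eef_pos());o=np.array(r.current_eef_rot());np.save("pose.npy",np.r_[p,o])
for n in("wrist","scene"):cv2.imwrite(f"pics/{n}5.png",r.get_image(n)[:,:,::-1])
cv2.imwrite("pics/scene5z.png",cv2.resize(cv2.imread("pics/scene5.png")[190:350,260:460],None,fx=3.6,fy=3.6,interpolation=cv2.INTER_CUBIC))
```

```text
[ 5.87  0.76 47.  ] [-23.19   2.78   6.8 ]
[ 5.96  0.76 47.01] [-31.79   0.87   9.35]
[ 0.02 -0.59 -1.59] 15.4667
```

View pics/wrist5.png

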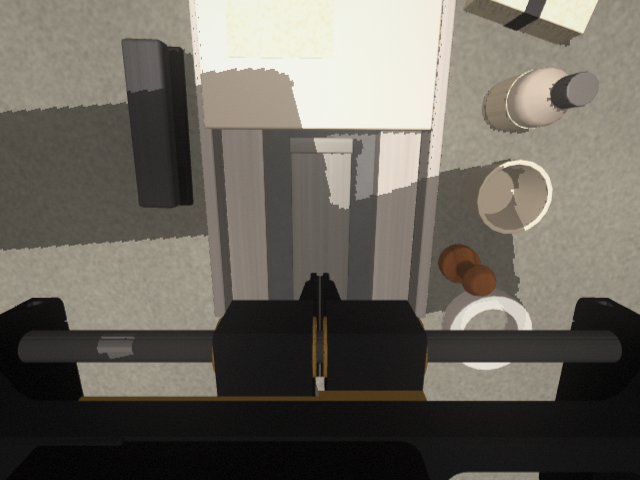

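View pics/scene5z.png

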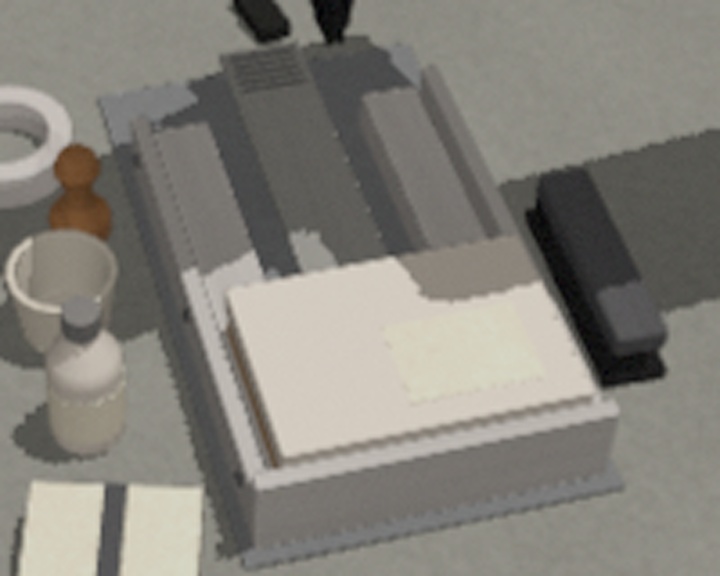

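Run:
```python
from h import *
c=r.camera_info("wrist");v=np.load("pose.npy");Tw=np.eye(4);Tw[:3,:3]=Ro.from_rotvec(v[3:]).as_matrix();Tw[:3,3]=v[:3]
T=Tw@c["T_tool_cam"]
def w(u,vv,z):
    d=T[:3,:3]@np.linalg.solve(c["intrinsics"],[u,vv,1]);o=T[:3,3];return D(np.r_[(o+d*(z-o[2])/d[2])]).round(1)[:2]
for z in(.040,.024): print(z,w(290.5,152.5,z),w(353,152.5,z),w(320,138,z))
for z in(.026,.010): print('bar',z,w(292,200,z),w(350.5,200,z))
print('box rear',w(206,129,.064),w(432,130,.064))
cv2.imwrite("pics/w5z.png",cv2.resize(cv2.imread("pics/wrist5.png")[110:230,240:400],None,fx=4.8,fy=4.8,interpolation=cv2.INTER_CUBIC))
```

```text
0.04 [-0.5 23.1] [ -0.4 -25.5] [10.4  0.2]
0.024 [-0.8 24.5] [ -0.8 -26.9] [10.6  0.2]
bar 0.026 [-39.7  23.9] [-39.7 -25.7]
bar 0.01 [-42.2  25.2] [-42.2 -27.1]
box rear [15.9 79.9] [ 15.3 -78. ]
```

View pics/w5z.png

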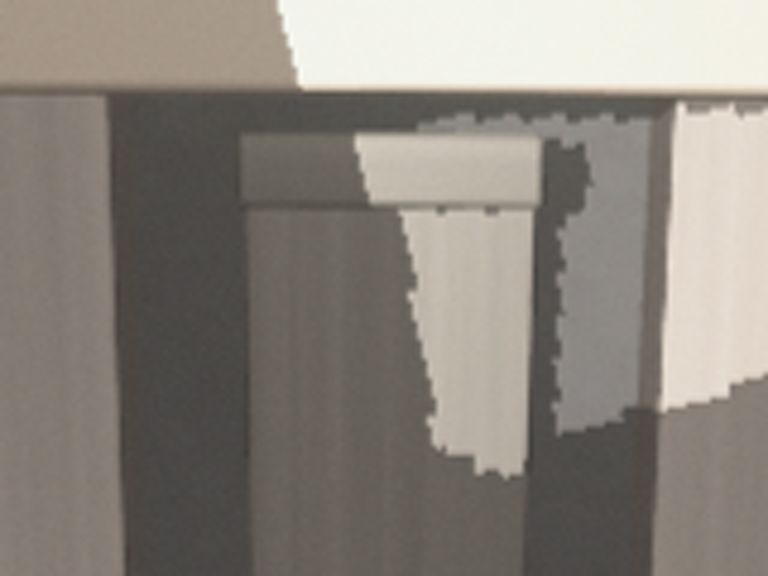

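The upstand shows behind the box with a clear gap, and its apparent width fits the "up" height. The box rear is where the hard stop was felt. I'm handing in with the hand well clear.

Run:
```python
from h import *
r.job_done();print(r.current_time_s())
```

```text
the job is handed in; nothing more can be done
the job is handed in; nothing more can be done
```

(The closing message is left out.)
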